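# Pack the stationery into the desk caddy

## Robot

A 6-joint arm with a two-finger parallel gripper is mounted at the origin on the work surface. World frame = base frame: x ahead of the robot, y to its left, z up, the work surface at z = 0. Lengths are in m, angles in rad, forces in N, time in s.
With the tool pointing down it reaches from about 0.3 to 0.825 m from the base axis. Payload 5.4 kg.
Tool frame: the origin (TCP) lies midway between the tips of the shut fingers; the grasp point (between the pads) lies 19 mm behind it; z points along the fingers, y is the direction in which the jaws open and shut (so a half turn about z gives the same grasp; the last joint's range is limited). The gripper opens to 92 mm and grips with 3 to 60 N. Pads are 20 mm wide; open, the fingers measure 128 mm over their backs; the gripper's body (75 mm by 189 mm) begins 69 mm behind the grasp point.
Start: joints at [0.973, 0.158, 1.597, -0, 1.386, -0.21], TCP at [0.217, 0.532, 0.193] pointing down, gripper open.
Joint ranges: [-2.91, 2.91], [-0.94, 2.29], [0.18, 2.7], [-1.29, 4.43], [0.17, 2.64], [-3, 3]. Speed limits (rad/s): [2.57, 2.57, 3.14, 3.14, 3.14, 3.14].

## Interface

Orientations are given as a 3x3 rotation matrix whose columns are the frame's x, y, z axes.
In Python, from station import arm gives the robot as it stands.
- The arm moves only by the tool move_arm, never from a script. Its argument "commands" is a list of rows, each a list of 3 entries, a list of its own where there are three numbers: the gripper's target within -1 to 1 (fully open at 1, half-way at 0, shut at -1), then the shift along the tool's x, y, z in units of 50 mm (1.0 is 50 mm), then the turn about the tool's z in units of 8 degrees (1.0 is 8 degrees). A call has 1 to 8 rows; each row is the pose to reach, as a shift and turn from the pose commanded when the call began, along the tool's axes at that moment; what a row does not reach only later rows make up. A row lasts 1/8 s, in which the tool goes at most 62.5 mm and 10.7 degrees, less where a joint would pass 70% of its speed; a pose out of reach is approached as far as the arm can. A call with a gripper value outside its range is refused whole. The fingers move at their own pace and stop on an object; "grip_force" is the grip in N (left out, the last holds). Time passes only in rows, so rows that repeat a pose let the fingers close. It gives the time, the measured TCP pose, the force and the opening at its end, in the units of the state.
- arm.read_state(): the state, without advancing time (a new reading comes with each control period).
- arm.grab_frame(name): name is "side" or "top" or "wrist"; returns (picture, depth): 384x512x3 uint8, red, green, blue; 384x512 float32, m along the optical axis (not along the pixel's ray), 0 where there is no reading.
- arm.get_calibration(name): a dict with "intrinsics" (3x3 intrinsics, pixels), "R" (3x3) and "t" (3): a world point X has camera coordinates R X + t; the wrist camera has in their place "tool_from_camera" (4x4, takes a point from camera to tool coordinates, whose origin is the TCP and whose axes are the flange's). Camera axes: x right, y down, z forward; pixel columns grow to the right and rows downward; lengths in m; the calibration is good to about 2 mm. A picture is of the moment at which its call begins: read the wrist's pose just before it. get_calibration takes no time and is no camera call.
- arm.job_done(): hands the job in, once; it reports no verdict.
Trained networks look in the newest picture that a camera, given by its name, has taken for a name from the list of things; names that differ only in an ending like _2 or _b are one class to them, and where a whole thing is asked for, a point or a joint stands for the part that bears it (a point fixed in the world has none). Each returns a list of dicts, best first, with "score" (0 to 1); they miss things now and then, are a little off and sometimes report something else, mostly with a low value. They report only what shows in the picture. A call takes as long as a camera call. They do not tell look-alikes from the thing itself.
- arm.search_frame(camera, label): "at" ([x, y, z] in m, in world coordinates, good to about 4 mm: the middle of the surface that is visible of it).
The state is a dict: "t": time; "joints": joint angles; "joint_vel": joint speeds; "joint_torque": joint torques, N m; "ee_pos": TCP position; "orientation": TCP orientation; "contact_force": force on the tool from outside, world axes, zero at the start; "wrist_torque": the same for the moment, N m; "width": finger opening in m.
Only numpy, scipy, OpenCV 4.12 (cv2) and the standard library are available. Lean on these libraries where they do the work, as an engineer would, in place of code of your own. Each camera call takes 0.05 s, during which the arm holds its last target. There are 200 camera calls.

## Task

Gather the stationery from the work mat into the white trays of the desk caddy: lay the tape roll flat in the round dish, the highlighter flat and lengthwise in the long narrow tray, and stand the stapler upright and lengthwise on its base in the short wide tray, each fully down on the floor of its tray. Leave the look-alike computer gear (volume dial, presenter remote and USB hub) where it lies.

Things in the scene. Friction and masses are not known exactly. Their poses are not given: they have to be found in the camera images.
- tape_roll: Roll of office tape lying flat: a plain white ring with a hole right through it. Outer diameter 56 mm, hole 32 mm, height 24 mm, about 40 g. Loose, any yaw, on the grey work mat (2 mm thick, on the desk). Origin: centre of its underside, z up.
- highlighter: Chunky highlighter pen lying flat, 106 mm long: white barrel 26 mm wide, 22 mm high (x -53 to +17 mm), then a narrower black cap 18 mm wide and high (x +17 to +53 mm) with a small steel clip on top. About 30 g, centre of mass at about x = -6 mm. Loose, any yaw, on the grey work mat (2 mm thick, on the desk). Origin: centre of its underside, z up, x along its length towards the cap, y across.
- stapler: Small black stapler on its base, 40 mm high, about 120 g: base 80 x 38 x 8 mm; above it a rigid black arm 78 x 28 mm, 23 to 40 mm up, with a 20 mm wide steel rail under it (17 to 23 mm) and a 26 mm wide steel post at the -x end. Loose, any yaw, on the grey work mat (2 mm thick, on the desk). Origin: centre of its underside, z up, x lengthwise to the open end, y across.
- dial: Look-alike of the tape roll, to be left: a computer volume dial, a solid white puck without a hole, 56 mm diameter, 17 mm high with a slightly narrower cap on top to 24 mm, about 120 g. Loose, any yaw, on the grey work mat (2 mm thick, on the desk). Origin: centre of its underside, z up.
- presenter: Look-alike of the highlighter, to be left: a presentation remote, a white block of one width throughout, 106 x 28 x 22 mm, with one round and two square black keys on top, about 50 g. Loose, any yaw, on the grey work mat (2 mm thick, on the desk). Origin: centre of its underside, z up, x along its length, y across.
- hub: Look-alike of the stapler, to be left: a USB hub, a plain black block 80 x 38 x 26 mm with four thin steel ports across its top, about 90 g. Loose, any yaw, on the grey work mat (2 mm thick, on the desk). Origin: centre of its underside, z up, x along its length, y across.
- caddy: Desk caddy: a low fixed wooden tray, 166 mm (x) by 300 mm (y), rim 11 mm above its underside, on a 2 mm cork mat, on the left or right of the desk (the work mat is on the other side). Dish, long tray and short tray stand in it along its y, centres 92 mm apart, in any order. Origin: centre of its underside, z up, y along it.
- dish: White round dish: inside diameter 80 mm, outside 86 mm. Fixed in the caddy. Floor 3 mm thick: a thing inside rests 3 mm above this origin, 9 mm above the desk; rim 11 mm above the origin, 17 mm above the desk. Origin: centre of its underside, z up.
- long_tray: White long narrow tray: inside 136 x 52 mm, outside 142 x 58 mm. Fixed in the caddy. Floor 3 mm thick: a thing inside rests 3 mm above this origin, 9 mm above the desk; rim 11 mm above the origin, 17 mm above the desk. Origin: centre of its underside, z up, x along its length, y across.
- short_tray: White short wide tray: inside 102 x 64 mm, outside 108 x 70 mm. Fixed in the caddy. Floor 3 mm thick: a thing inside rests 3 mm above this origin, 9 mm above the desk; rim 11 mm above the origin, 17 mm above the desk. Origin: centre of its underside, z up, x along its length, y across.
Things that resemble listed ones, but are neither listed nor needed, are in the scene too. What is shaped like the stapler but orange or turquoise is not meant. Leave any brown look-alike of the tape_roll alone.

How it is judged:
By the outcome, as a careful person would: the job done as asked, in the order asked, and still so for the second after the job is handed in, with the robot touching nothing.
It also fails if it takes over 96 s, if anything falls off the work surface, if the arm or the gripper's body presses on something with over 40 N, if the wrist force passes 120 N, or if a joint passes its speed limit or range.

## Working session

There is one attempt and no reset: what is moved stays moved. The work goes in short steps, Python scripts to look and compute and a tool call to move; the robot and the scene stay as the last step left them, time stands still between calls to the robot, and variables do not carry over. Pictures are saved under pics/ and viewed, about 12 in all and at most 16, crops included, and the job is handed in when it is done.

Besides the shell and the picture viewer there is one more tool, called after "Emit:" by a JSON object that holds its "op" and its "data", one argument or row to a line. move_arm: Moves the arm, as the interface text tells. Its arguments: {"type":"object","properties":{"commands":{"type":"array"},"grip_force":{"type":"number"}},"required":["commands"]}

```bash
mkdir -p pics; cat > h.py <<'E'
import numpy as np, cv2
from station import arm
def grab(cam,name=None):
    s=arm.read_state(); p,d=arm.grab_frame(cam); c=arm.get_calibration(cam)
    if name: cv2.imwrite(f'pics/{name}.png',p[:,:,::-1])
    K=np.array(c['intrinsics'])
    if cam=='wrist':
        T=np.eye(4);T[:3,:3]=s['orientation'];T[:3,3]=s['ee_pos']
        M=T@np.array(c['tool_from_camera'])
    else:
        R=np.array(c['R']);M=np.eye(4);M[:3,:3]=R.T;M[:3,3]=-R.T@np.array(c['t'])
    v,u=np.mgrid[:384,:512]
    P=np.stack([(u-K[0,2])/K[0,0]*d,(v-K[1,2])/K[1,1]*d,d],-1)@M[:3,:3].T+M[:3,3]
    P[d==0]=np.nan
    return p,P
E
python3 - <<'E'
from h import *
s=arm.read_state();print(s['t'],s['ee_pos'],np.round(s['orientation'],3).tolist(),s['width'])
p,P=grab('top','top0');np.savez('top0',p=p,P=P)
for n in "tape_roll highlighter stapler dial presenter hub caddy dish long_tray short_tray".split():
    print(n,[(np.round(r['at'],3).tolist(),round(r['score'],2)) for r in arm.search_frame('top',n)][:6])
grab('side','side0')
E
```

```text
0.0 [0.2170849  0.53172482 0.1921126 ] [[-0.926, 0.378, -0.001], [0.378, 0.926, -0.002], [0.0, -0.002, -1.0]] 0.09171853678443068
tape_roll [([0.436, 0.216, 0.027], 0.8), ([0.22, 0.329, 0.021], 0.76)]
highlighter [([0.579, 0.211, 0.019], 0.74)]
stapler [([0.581, 0.476, 0.039], 0.77), ([0.445, 0.487, 0.04], 0.66)]
dial [([0.446, 0.076, 0.026], 0.56)]
presenter [([0.594, 0.083, 0.027], 0.63)]
hub [([0.58, 0.356, 0.026], 0.74), ([0.448, 0.074, 0.027], 0.36)]
caddy [([0.526, -0.246, 0.006], 0.77)]
dish [([0.52, -0.306, 0.006], 0.77)]
long_tray [([0.531, -0.22, 0.01], 0.86)]
short_tray []
```

View pics/top0.png

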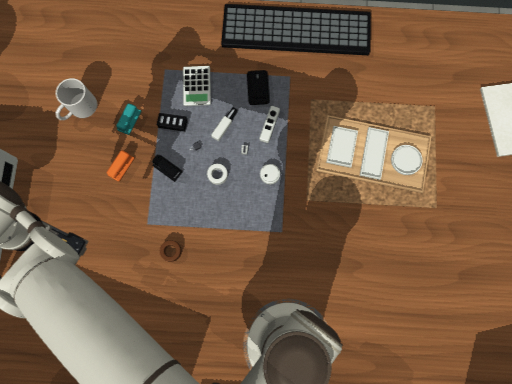

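View pics/side0.png

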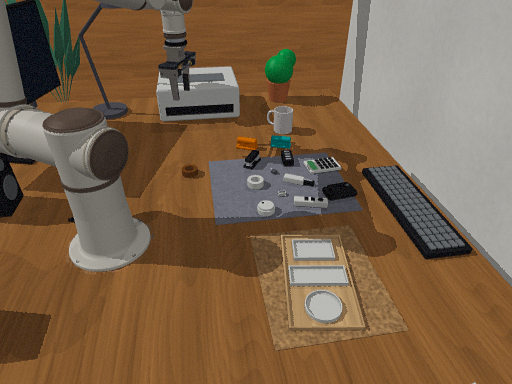

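The top picture shows the tape ring at (217,174), the highlighter at (225,122), the black stapler at (167,168), and the short, long and round trays at (342,146), (375,153) and (407,158). The hub (172,122), dial (270,174), presenter (270,124), orange and turquoise staplers and brown ring stay put. The side view agrees.

```bash
python3 - <<'E'
from h import *
f=np.load('top0.npz');p=f['p'];P=f['P']
Z=P[...,2]
def rect(mask,name,seed,r=22):
    m=np.zeros_like(mask);v,u=seed[1],seed[0];m[v-r:v+r,u-r:u+r]=mask[v-r:v+r,u-r:u+r]
    n,l=cv2.connectedComponents(m.astype(np.uint8))
    ys,xs=np.nonzero(l>0); i=np.argmin((ys-v)**2+(xs-u)**2);k=l[ys[i],xs[i]]
    q=P[l==k]; c,s,a=cv2.minAreaRect((q[:,:2]*1000).astype(np.float32))
    print(name,len(q),'c',np.round(c,1),'s',np.round(s,1),'ang',round(a,1),'z',np.round(np.nanpercentile(q[:,2],[5,50,95])*1000,1))
tall=Z>0.011
for n,s in dict(tape=(217,165),dial=(270,174),hl=(222,126),pres=(270,124),stap=(167,168),hub=(172,122)).items(): rect(tall,n,s)
white=(p.min(-1)>150)&(Z<.05)
for n,s in dict(short=(342,146),long=(375,153),dish=(407,158)).items(): rect(white,n,s,30)
E
```

```text
tape 241 c [440.7 216.2] s [53.3 55.2] ang 2.3 z [15.4 25.3 29.9]
dial 314 c [451.1  71.8] s [54.3 52.9] ang 3.5 z [15.3 25.2 29.9]
hl 313 c [590.8 206.9] s [ 27.3 106.4] ang 60.6 z [15.5 22.8 27.9]
pres 366 c [595.6  80.6] s [ 28.9 105.6] ang 74.4 z [17.9 23.8 28.8]
stap 326 c [451.9 357.4] s [79.7 36. ] ang 56.5 z [12.1 40.7 45.3]
hub 413 c [584.4 356.8] s [81.2 38.8] ang 84.5 z [15.8 27.7 32. ]
short 912 c [ 543.8 -127.6] s [ 73.7 111.1] ang 80.9 z [ 5.5 10.2 18.3]
long 1015 c [ 528.9 -219.5] s [ 61.7 144. ] ang 80.8 z [ 5.4 10.4 19. ]
dish 692 c [ 515.9 -308.4] s [84.2 85. ] ang 47.2 z [ 5.9 10.7 18.3]
```

```bash
cat >> h.py <<'E'
def plan(x,y,z,psi):
    s=arm.read_state();R=np.array(s['orientation'])
    d=R.T@(np.array([x,y,z])-s['ee_pos'])/.05
    cur=np.degrees(np.arctan2(R[1,1],R[0,1]))
    t=-((psi-cur+180)%360-180)/8
    print('t',s['t'],'pos',np.round(s['ee_pos'],4),'psi',round(cur,1),'F',np.round(s['contact_force'],1),'w',round(s['width'],4))
    print('shift',np.round(d,2),'turn',round(t,2),'rows>=',np.ceil(max(np.linalg.norm(d)*50/62.5,abs(t)*8/10.7)))
E
python3 - <<'E'
from h import *
plan(.4407,.2162,.17,80.8)
E
```

```text
t 0.6 pos [0.2174 0.5323 0.1931] psi 67.8 F [-0.2  0.4  0.3] w 0.0919
shift [-6.52 -4.16  0.46] turn -1.63 rows>= 7.0
```

Emit:
{"op": "move_arm", "data": {
  "commands": [
    [1,[-6.52,-4.16,0.46],-1.63],
    [1,[-6.52,-4.16,0.46],-1.63],
    [1,[-6.52,-4.16,0.46],-1.63],
    [1,[-6.52,-4.16,0.46],-1.63],
    [1,[-6.52,-4.16,0.46],-1.63],
    [1,[-6.52,-4.16,0.46],-1.63],
    [1,[-6.52,-4.16,0.46],-1.63],
    [1,[-6.52,-4.16,0.46],-1.63]
  ],
  "grip_force": 15
}}

```text
t: 1.6
ee_pos: [0.4407, 0.2162, 0.1701]
orientation: [[-0.987, 0.161, -0.0], [0.161, 0.987, 0.0], [0.0, 0.0, -1.0]]
contact_force: [0.2, 0.7, 0.1]
width: 0.0924
```

```bash
cat >> h.py <<'E'
def hrect(p,P,lo,hi,near,rad=.09,white=None):
    m=(P[...,2]>lo)&(P[...,2]<hi)&(np.hypot(P[...,0]-near[0],P[...,1]-near[1])<rad)
    if white is not None: m&=(p.min(-1)>140)==white
    n,l,st,_=cv2.connectedComponentsWithStats(m.astype(np.uint8))
    for k in np.argsort(-st[1:,4])[:2]+1:
        q=P[l==k];c,s,a=cv2.minAreaRect((q[:,:2]*1000).astype(np.float32))
        print(len(q),'c',np.round(c,1),'s',np.round(s,1),'ang',round(a,1),'z',np.round(np.percentile(q[:,2],[5,50,95])*1000,1))
E
python3 - <<'E'
from h import *
p,P=grab('wrist','w1'); hrect(p,P,.012,.04,(.44,.216))
E
```

```text
1118 c [440.5 218.8] s [54.  54.9] ang 80.0 z [17.3 24.6 25.9]
2 c [506.4 156.9] s [1.8 0. ] ang -137.6 z [12.1 12.5 12.9]
```

View pics/w1.png

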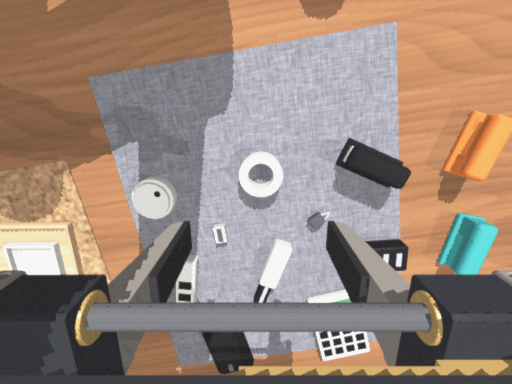

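The wrist view shows the ring at (261,174) with a hole and clear space around it; both cameras put it at about (0.4406, 0.218).

Emit:
{"op": "move_arm", "data": {
  "commands": [
    [1,[0,0.04,1.2],0],
    [1,[0,0.04,2.2],0],
    [1,[0,0.04,2.8],0],
    [1,[0,0.04,3.14],0],
    [1,[0,0.04,3.14],0],
    [-1,[0,0.04,3.14],0],
    [-1,[0,0.04,3.14],0],
    [-1,[0,0.04,3.14],0]
  ],
  "grip_force": 15
}}

```text
t: 2.65
ee_pos: [0.4416, 0.2186, 0.014]
orientation: [[-0.987, 0.16, 0.002], [0.16, 0.987, 0.0], [-0.002, 0.001, -1.0]]
contact_force: [-0.7, 0.2, 0.4]
width: 0.0638
```

Emit:
{"op": "move_arm", "data": {
  "commands": [
    [-1,[0,0,0],0],
    [-1,[0,0,0],0],
    [-1,[0,0,0],0],
    [-1,[0,0,-0.5],0],
    [-1,[0,0,-1.0],0],
    [-1,[0,0,-1.6],0],
    [-1,[0,0,-2.0],0],
    [-1,[0,0,-2.0],0]
  ]
}}

```text
t: 3.65
ee_pos: [0.4423, 0.2187, 0.1146]
orientation: [[-0.987, 0.16, 0.004], [0.16, 0.987, 0.001], [-0.003, 0.001, -1.0]]
contact_force: [-0.2, 0.5, -0.3]
width: 0.0007
```

```bash
python3 - <<'E'
from h import *
plan(.5162,-.3084,.113,80.8)
p,P=grab('wrist','w2')
p,P=grab('top'); 
np.savez('top1',p=p,P=P)
E
```

```text
t 3.65 pos [0.4423 0.2187 0.1146] psi 80.8 F [-0.2  0.5 -0.3] w 0.0007
shift [ -3.14 -10.17   0.03] turn 0.0 rows>= 9.0
```

View pics/w2.png

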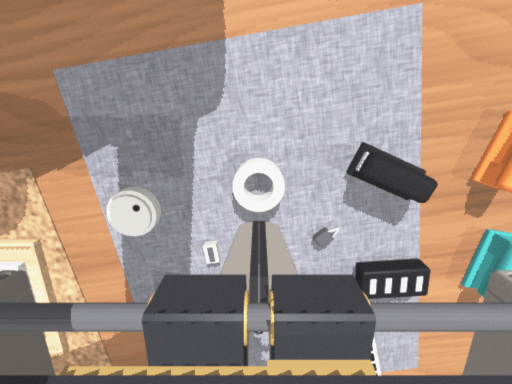

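```bash
python3 - <<'E'
from h import *
p,P=grab('wrist'); hrect(p,P,.012,.04,(.44,.216))
# finger profile in the wrist depth, tool coords
s=arm.read_state();R=np.array(s['orientation'])
Q=(P-s['ee_pos'])@R
m=(Q[...,2]<.004)&(abs(Q[...,1])<.06)&(abs(Q[...,0])<.06)
q=Q[m]*1000
for z in range(-70,5,5):
    r=q[abs(q[:,2]-z)<2.5]
    if len(r)>3: print(z,len(r),'x',np.round(np.percentile(r[:,0],[1,99]),1),'y',np.round(np.percentile(r[:,1],[1,99]),1))
E
```

```text
1583 c [440.4 218.7] s [54.7 54.6] ang 33.9 z [16.4 24.6 25.8]
4 c [506.3 155.9] s [2.6 0.7] ang 32.5 z [12.4 12.6 12.8]
-70 337 x [ 9.6 11.3] y [-16.3  16.2]
-65 298 x [ 9.5 11. ] y [-16.   15.7]
-60 274 x [ 9.4 10.9] y [-15.4  15.5]
-55 219 x [ 9.6 10.8] y [-14.9  14.9]
-50 216 x [ 9.3 10.7] y [-14.6  14.4]
-45 180 x [ 9.  10.8] y [-14.   13.9]
-40 160 x [ 9.1 10.6] y [-13.6  13.6]
-35 143 x [ 8.9 10.5] y [-13.   12.8]
-30 129 x [ 8.6 10.6] y [-12.9  12.8]
-25 108 x [ 8.7 10.6] y [-12.   11.4]
-20 29 x [ 8.5 10.4] y [-9.8  8.1]
```

```bash
python3 - <<'E'
from h import *
s=arm.read_state();R=np.array(s['orientation'])
p,P=grab('wrist');Q=(P-s['ee_pos'])@R*1000
for v in range(212,262,4): print(v,[np.round(Q[v,u]).tolist() for u in (246,252,264,270)],p[v,252])
p,P=grab('side','side1');Q=(P-s['ee_pos'])@R*1000
m=(Q[...,2]<15)&(np.abs(Q[...,1])<40)&(np.abs(Q[...,0])<25)
q=Q[m];print(len(q))
for z in range(-60,15,5):
    r=q[abs(q[:,2]-z)<2.5]
    if len(r): print(z,len(r),np.round(np.percentile(r[:,:2],[5,95],axis=0).T).tolist())
E
```

```text
212 [[-35.0, -15.0, 111.0], [-25.0, -7.0, 87.0], [-26.0, 6.0, 88.0], [-35.0, 13.0, 110.0]] [247 247 247]
216 [[-40.0, -15.0, 112.0], [-41.0, -8.0, 113.0], [-40.0, 6.0, 111.0], [-40.0, 13.0, 111.0]] [127 125 135]
220 [[-45.0, -15.0, 111.0], [-45.0, -8.0, 111.0], [-45.0, 6.0, 111.0], [-45.0, 14.0, 110.0]] [132 131 139]
224 [[10.0, -8.0, -25.0], [10.0, -4.0, -25.0], [11.0, 3.0, -27.0], [10.0, 7.0, -24.0]] [129 124 121]
228 [[10.0, -8.0, -31.0], [11.0, -4.0, -32.0], [11.0, 3.0, -33.0], [10.0, 7.0, -31.0]] [104 101  97]
232 [[9.0, -8.0, -36.0], [11.0, -4.0, -38.0], [11.0, 3.0, -38.0], [10.0, 7.0, -36.0]] [104  99  97]
236 [[10.0, -7.0, -43.0], [11.0, -4.0, -44.0], [10.0, 3.0, -43.0], [10.0, 7.0, -42.0]] [87 83 81]
240 [[10.0, -7.0, -48.0], [11.0, -4.0, -49.0], [11.0, 3.0, -49.0], [10.0, 6.0, -48.0]] [81 78 78]
244 [[10.0, -7.0, -53.0], [10.0, -4.0, -52.0], [11.0, 3.0, -54.0], [10.0, 6.0, -53.0]] [73 73 72]
248 [[11.0, -7.0, -58.0], [11.0, -4.0, -58.0], [10.0, 3.0, -58.0], [11.0, 6.0, -58.0]] [66 66 66]
252 [[10.0, -7.0, -62.0], [11.0, -4.0, -62.0], [10.0, 3.0, -62.0], [10.0, 6.0, -62.0]] [63 60 60]
256 [[11.0, -6.0, -67.0], [10.0, -3.0, -66.0], [10.0, 3.0, -66.0], [10.0, 6.0, -66.0]] [60 59 58]
260 [[11.0, -6.0, -71.0], [10.0, -3.0, -70.0], [10.0, 3.0, -70.0], [11.0, 5.0, -71.0]] [65 63 64]
926
-60 11 [[-10.0, 8.0], [-18.0, -14.0]]
-55 10 [[-7.0, 7.0], [-20.0, -14.0]]
-50 7 [[-5.0, 7.0], [-17.0, -14.0]]
-45 8 [[-6.0, 8.0], [-18.0, -14.0]]
-40 8 [[-6.0, 7.0], [-18.0, -12.0]]
-35 7 [[-7.0, 7.0], [-17.0, -14.0]]
-30 8 [[-8.0, 7.0], [-17.0, -13.0]]
-25 4 [[-3.0, 8.0], [-13.0, -10.0]]
-20 3 [[-7.0, 2.0], [-9.0, -7.0]]
```

Both cameras show the finger tips ending about 18–19 mm short of the reported TCP, so the fingers closed above the tape, which has not moved. I'll go lower in two stages and watch the force.

Emit:
{"op": "move_arm", "data": {
  "commands": [
    [1,[0.03,0,0],0],
    [1,[0.03,0,0],0],
    [1,[0.03,0,0],0],
    [1,[0.03,0,0.6],0],
    [1,[0.03,0,1.4],0],
    [1,[0.03,0,2.0],0],
    [1,[0.03,0,2.25],0],
    [1,[0.03,0,2.25],0]
  ]
}}

```text
t: 4.9
ee_pos: [0.4391, 0.2186, 0.0004]
orientation: [[-0.987, 0.16, -0.001], [0.16, 0.987, -0.0], [0.001, -0.0, -1.0]]
contact_force: [-0.1, -0.2, -0.2]
width: 0.0782
```

```bash
python3 - <<'E'
from h import *
plan(.4406,.2185,-.004,80.8)
p,P=grab('wrist','w3'); s=arm.read_state();R=np.array(s['orientation'])
Q=(P-s['ee_pos'])@R*1000
m=(abs(Q[...,0]-10)<3)&(np.abs(Q[...,1])<70)&(Q[...,2]<-4)
for sg in (-1,1):
    q=Q[m&(Q[...,1]*sg>30)];q=q[q[:,2]>-30];print(q[:,2].max(),P[m][:,2].min(),np.percentile(q[:,1],[2,98]))
hrect(p,P,.012,.04,(.44,.216),.045)
E
```

```text
t 4.9 pos [4.391e-01 2.186e-01 4.000e-04] psi 80.8 F [-0.1 -0.2 -0.2] w 0.0782
shift [-0.03  0.    0.09] turn 0.0 rows>= 1.0
-19.3058508156224 0.006970574407844793 [-51.48462092 -39.50501028]
-18.639057605876513 0.006970574407844793 [38.55641279 50.40063846]
4047 c [440.7 218.7] s [55.  55.1] ang 39.5 z [15.3 24.5 25.6]
334 c [431.4 179.7] s [20.8  6.6] ang 9.5 z [21.9 31.3 39.1]
```

View pics/w3.png

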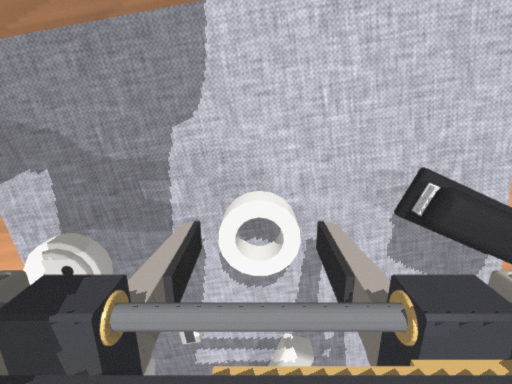

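The wrist view shows the fingers either side of the ring at (260,233), at zero force and with tips at about z = 0.019. I'll go 6 mm lower and close.

Emit:
{"op": "move_arm", "data": {
  "commands": [
    [1,[-0.03,0,0.13],0],
    [-1,[-0.03,0,0.13],0],
    [-1,[-0.03,0,0.13],0],
    [-1,[-0.03,0,0.13],0],
    [-1,[-0.03,0,0.13],0],
    [-1,[-0.03,0,0.13],0],
    [-1,[-0.03,0,0.13],0],
    [-1,[-0.03,0,0.13],0]
  ]
}}

```text
t: 5.95
ee_pos: [0.441, 0.2185, -0.0058]
orientation: [[-0.987, 0.16, 0.0], [0.16, 0.987, 0.0], [-0.0, 0.0, -1.0]]
contact_force: [-0.0, 0.0, 2.6]
width: 0.0556
```

```bash
python3 - <<'E'
from h import *
plan(.5162,-.3084,.1,80.8)
E
```

```text
t 5.95 pos [ 0.441   0.2185 -0.0058] psi 80.8 F [-0.   0.   2.6] w 0.0556
shift [ -3.17 -10.16  -2.12] turn 0.0 rows>= 9.0
```

Emit:
{"op": "move_arm", "data": {
  "commands": [
    [-1,[0,0,-0.5],0],
    [-1,[0,0,-1.3],0],
    [-1,[-0.3,-1.0,-2.1],0],
    [-1,[-0.6,-2.0,-2.1],0],
    [-1,[-0.95,-3.0,-2.1],0],
    [-1,[-1.25,-4.0,-2.1],0],
    [-1,[-1.55,-5.0,-2.1],0],
    [-1,[-1.9,-6.0,-2.1],0]
  ]
}}

```text
t: 6.95
ee_pos: [0.4866, -0.0945, 0.0989]
orientation: [[-0.987, 0.16, -0.0], [0.16, 0.987, 0.0], [0.0, 0.0, -1.0]]
contact_force: [0.9, 0.2, -1.5]
width: 0.0554
```

Emit:
{"op": "move_arm", "data": {
  "commands": [
    [-1,[-0.3,-1.0,0],0],
    [-1,[-0.6,-2.0,0],0],
    [-1,[-0.95,-3.0,0],0],
    [-1,[-1.2,-3.8,0],0],
    [-1,[-1.27,-4.16,0],0],
    [-1,[-1.27,-4.16,0],0],
    [-1,[-1.27,-4.16,0],0]
  ]
}}

```text
t: 7.82
ee_pos: [0.5162, -0.3067, 0.0988]
orientation: [[-0.987, 0.158, -0.001], [0.158, 0.987, 0.001], [0.001, 0.001, -1.0]]
contact_force: [1.2, -0.4, -1.1]
width: 0.0555
```

```bash
python3 - <<'E'
from h import *
plan(.5162,-.3084,.1,80.8)
p,P=grab('wrist','w4')
for n,c in dict(dish=(.516,-.308),long=(.529,-.219),short=(.543,-.127)).items(): print(n); hrect(p,P,.0125,.022,c,.06 if n=='dish' else .08,True)
E
```

```text
t 7.825 pos [ 0.5162 -0.3067  0.0988] psi 80.9 F [ 1.2 -0.4 -1.1] w 0.0555
shift [-0.01 -0.03 -0.02] turn 0.01 rows>= 1.0
dish
509 c [ 504.  -305.9] s [84.2 64. ] ang 81.7 z [14.1 15.6 16.8]
103 c [ 553.8 -312.7] s [33.4  5.2] ang 82.4 z [12.8 15.4 16.6]
long
1094 c [ 528.4 -216.3] s [ 59. 141.] ang 81.1 z [14.2 15.8 17. ]
336 c [ 537.9 -158.9] s [  4.4 105.7] ang 81.2 z [14.8 15.8 17. ]
short
1165 c [ 542.4 -125.5] s [ 72.1 108.4] ang 81.3 z [14.1 15.8 17. ]
314 c [ 534.  -189.5] s [ 4.2 99.7] ang 81.1 z [14.7 15.9 17.1]
```

View pics/w4.png

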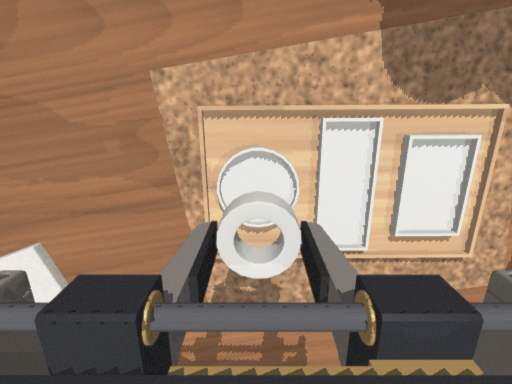

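The wrist view shows the ring held level above the dish (258,187), with the long tray at (350,185) and the short one at (438,187). Lowering now.

Emit:
{"op": "move_arm", "data": {
  "commands": [
    [-1,[0.02,0,0.8],0],
    [-1,[0.02,0,1.4],0],
    [-1,[0.02,0,1.75],0],
    [-1,[0.02,0,1.93],0],
    [-1,[0.02,0,1.93],0],
    [-1,[0.02,0,1.93],0]
  ]
}}

```text
t: 8.62
ee_pos: [0.5162, -0.3088, 0.0039]
orientation: [[-0.987, 0.159, 0.002], [0.159, 0.987, -0.001], [-0.002, -0.001, -1.0]]
contact_force: [-1.0, -0.1, 0.1]
width: 0.0558
```

Emit:
{"op": "move_arm", "data": {
  "commands": [
    [0.6,[0,0,0],0],
    [0.6,[0,0,0],0],
    [0.6,[0,0,0],0],
    [0.6,[0,0,-0.4],0],
    [0.8,[0,0,-1],0],
    [1,[0,0,-2],0],
    [1,[0,0,-2.5],0],
    [1,[0,0,-2.5],0]
  ]
}}

```text
t: 9.62
ee_pos: [0.5171, -0.3098, 0.1316]
orientation: [[-0.987, 0.159, 0.005], [0.159, 0.987, -0.005], [-0.006, -0.004, -1.0]]
contact_force: [-0.2, -0.4, -0.8]
width: 0.0918
```

```bash
python3 - <<'E'
from h import *
p,P=grab('wrist','w5')
hrect(p,P,.025,.06,(.515,-.307),.06)
hrect(p,P,.0125,.0225,(.515,-.307),.06)
# highlighter: COM at -6mm; centre (.590,.208), axis -29.4deg
plan(.585,.2105,.1,60.6)
E
```

```text
1365 c [ 515.6 -308.8] s [53.9 55. ] ang 79.5 z [29.3 31.6 32.9]
648 c [ 514.  -307.7] s [84.2 85.1] ang 83.4 z [13.6 15.5 16.7]
83 c [ 525.2 -310.4] s [31.3 13.9] ang 81.2 z [13.3 17.1 21.5]
t 9.675 pos [ 0.5159 -0.3087  0.129 ] psi 80.8 F [-0.3 -0.4 -0.8] w 0.0918
shift [ 0.29 10.47  0.56] turn 2.53 rows>= 9.0
```

Tape top reads 31.6 mm; the same camera read 24.6 on the mat, so it is 7 mm higher, which is the tray floor, and it is centred. Next the highlighter.

Emit:
{"op": "move_arm", "data": {
  "commands": [
    [1,[0,1,0],0.6],
    [1,[0.05,2,0],0.6],
    [1,[0.1,3.1,0],0.6],
    [1,[0.1,4.2,0],1.2],
    [1,[0.15,5.3,0],1.2],
    [1,[0.2,6.4,0],2.5],
    [1,[0.2,7.5,0],2.53],
    [1,[0.25,8.6,0.2],2.53]
  ]
}}

```text
t: 10.68
ee_pos: [0.5712, 0.1201, 0.1165]
orientation: [[-0.871, 0.491, -0.001], [0.491, 0.871, -0.0], [0.001, -0.001, -1.0]]
contact_force: [0.8, -0.0, -0.4]
width: 0.0915
```

```bash
python3 - <<'E'
from h import *
p,P=grab('wrist','w6')
hrect(p,P,.01,.035,(.59,.207),.075)
plan(.5838,.2110,.06,60.6)
E
```

```text
2312 c [591.2 209. ] s [ 26.6 105.5] ang 61.1 z [15.2 22.2 23.8]
t 10.725 pos [0.5694 0.1264 0.1144] psi 60.8 F [-3.1  2.  -0.2] w 0.0919
shift [0.57 1.62 1.09] turn 0.03 rows>= 2.0
```

View pics/w6.png

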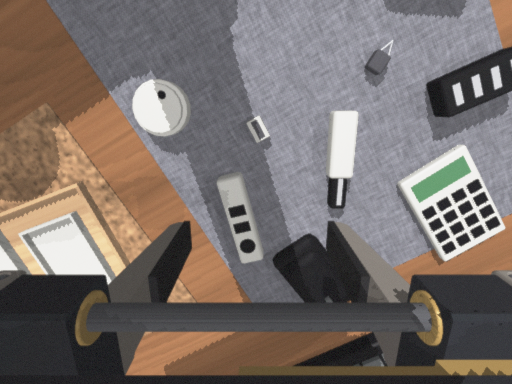

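The wrist view shows the highlighter at (342,158), white barrel at the top and black cap with clip at (338,193). The calculator is to the right, so I'll open the jaws only partly.

```bash
python3 - <<'E'
from h import *
plan(.5824,.2138,.06,61.1)
E
```

```text
t 10.725 pos [0.5694 0.1264 0.1144] psi 60.8 F [-3.1  2.  -0.2] w 0.0919
shift [0.62 1.65 1.09] turn -0.04 rows>= 2.0
```

Emit:
{"op": "move_arm", "data": {
  "commands": [
    [0.2,[0.4,1.0,0.5],-0.04],
    [0.2,[0.58,1.8,1.09],-0.04],
    [0.2,[0.58,1.8,1.09],-0.04],
    [0.2,[0.58,1.8,1.09],-0.04],
    [0.2,[0.58,1.8,1.09],-0.04]
  ]
}}

```text
t: 11.35
ee_pos: [0.5912, 0.2097, 0.0641]
orientation: [[-0.873, 0.488, 0.001], [0.488, 0.873, -0.0], [-0.001, 0.001, -1.0]]
contact_force: [-0.0, -0.4, 0.6]
width: 0.0553
```

```bash
python3 - <<'E'
from h import *
p,P=grab('wrist')
hrect(p,P,.01,.028,(.59,.207),.065)
plan(.5824,.2138,-.006,61.1)
E
```

```text
2850 c [590.3 209.7] s [ 26.  104.5] ang 60.9 z [17.5 22.3 23.7]
t 11.4 pos [0.5913 0.2098 0.0643] psi 60.8 F [-0.6 -0.7 -0.7] w 0.0554
shift [ 0.2  -0.02  1.41] turn -0.04 rows>= 2.0
```

Emit:
{"op": "move_arm", "data": {
  "commands": [
    [0.2,[0.2,-0.01,0.7],0],
    [0.2,[0.2,-0.01,1.2],0],
    [0.2,[0.2,-0.01,1.41],0],
    [0.2,[0.2,-0.01,1.41],0],
    [-1,[0.2,-0.01,1.41],0],
    [-1,[0.2,-0.01,1.41],0],
    [-1,[0.2,-0.01,1.41],0],
    [-1,[0.2,-0.01,1.41],0]
  ]
}}

```text
t: 12.4
ee_pos: [0.5821, 0.2155, -0.0068]
orientation: [[-0.874, 0.486, 0.001], [0.486, 0.874, 0.0], [-0.001, 0.001, -1.0]]
contact_force: [-0.2, -1.2, 2.6]
width: 0.0257
```

Emit:
{"op": "move_arm", "data": {
  "commands": [
    [-1,[0,0,0],0],
    [-1,[0,0,-0.4],0],
    [-1,[0,0,-1.2],0],
    [-1,[0,0,-2.1],0],
    [-1,[0,0,-2.1],0],
    [-1,[0,0,-2.1],0]
  ]
}}

```text
t: 13.15
ee_pos: [0.5812, 0.2153, 0.0975]
orientation: [[-0.874, 0.486, -0.0], [0.486, 0.874, -0.0], [0.0, -0.0, -1.0]]
contact_force: [-0.3, 0.7, -0.4]
width: 0.0259
```

```bash
python3 - <<'E'
from h import *
p,P=grab('wrist','w7')
s=arm.read_state(); hrect(p,P,s['ee_pos'][2]+.005,s['ee_pos'][2]+.035,s['ee_pos'],.08)
# highlighter grip at -10mm; place centre at tray centre (.5284,-.2168), axis -9
a=np.radians(-9); plan(.5284-.010*np.cos(a),-.2168-.010*np.sin(a),.1,81.1)
E
```

```text
5090 c [582.2 210.2] s [49.9 94.5] ang 44.6 z [120.9 126.7 128.1]
t 13.2 pos [0.5805 0.2152 0.0965] psi 60.9 F [-1.1 -0.7 -0.4] w 0.0259
shift [-3.1  -8.12 -0.06] turn -2.53 rows>= 7.0
```

View pics/w7.png

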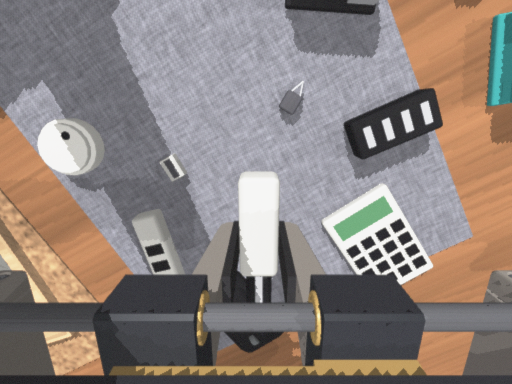

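The wrist view shows the highlighter held in line with the tool at (258,225), width 25.9 mm. Carrying it over.

Emit:
{"op": "move_arm", "data": {
  "commands": [
    [-1,[-0.35,-0.95,0],-0.3],
    [-1,[-0.75,-1.95,0],-0.6],
    [-1,[-1.15,-3,0],-0.9],
    [-1,[-1.55,-4.05,0],-1.3],
    [-1,[-1.95,-5.1,0],-1.7],
    [-1,[-2.35,-6.15,0],-2.1],
    [-1,[-2.75,-7.2,0],-2.5],
    [-1,[-3.1,-8.12,0],-2.53]
  ]
}}

```text
t: 14.2
ee_pos: [0.5179, -0.216, 0.0959]
orientation: [[-0.988, 0.154, -0.003], [0.154, 0.988, 0.002], [0.003, 0.001, -1.0]]
contact_force: [0.3, -0.2, -0.1]
width: 0.0259
```

Emit:
{"op": "move_arm", "data": {
  "commands": [
    [-1,[0,0,0],0],
    [-1,[0,0,0],0],
    [-1,[0,0,0],0]
  ]
}}

```text
t: 14.58
ee_pos: [0.5194, -0.2131, 0.0969]
orientation: [[-0.988, 0.152, -0.001], [0.152, 0.988, 0.001], [0.001, 0.001, -1.0]]
contact_force: [0.4, 0.2, -0.8]
width: 0.0258
```

```bash
python3 - <<'E'
from h import *
p,P=grab('wrist')
a=np.radians(-9); 
hrect(p,P,.0125,.022,(.529,-.217),.08,True)
plan(.5284-.010*np.cos(a),-.2168-.010*np.sin(a),.002,81.1)
E
```

```text
808 c [ 505.3 -212.8] s [58.1 95.2] ang 81.2 z [13.8 15.7 16.9]
344 c [ 537.1 -158.6] s [  4.3 107. ] ang 82.0 z [13.7 15.7 16.9]
t 14.625 pos [ 0.5195 -0.2133  0.0971] psi 81.2 F [ 1.2  0.4 -0.4] w 0.0257
shift [ 0.01 -0.04  1.9 ] turn 0.02 rows>= 2.0
```

Emit:
{"op": "move_arm", "data": {
  "commands": [
    [-1,[0.01,-0.04,0.8],0],
    [-1,[0.01,-0.04,1.4],0],
    [-1,[0.01,-0.04,1.75],0],
    [-1,[0.01,-0.04,1.92],0],
    [-1,[0.01,-0.04,1.92],0],
    [-1,[0.01,-0.04,1.92],0]
  ]
}}

```text
t: 15.38
ee_pos: [0.5197, -0.2172, 0.0028]
orientation: [[-0.988, 0.154, 0.002], [0.154, 0.988, -0.001], [-0.002, -0.001, -1.0]]
contact_force: [-0.1, -0.1, 0.2]
width: 0.0255
```

Emit:
{"op": "move_arm", "data": {
  "commands": [
    [-0.1,[0,0,0],0],
    [-0.1,[0,0,0],0],
    [-0.1,[0,0,0],0],
    [-0.1,[0,0,-0.4],0],
    [0.2,[0,0,-1.2],0],
    [0.2,[0,0,-2.2],0],
    [0.2,[0,0,-2.5],0],
    [0.2,[0,0,-2.5],0]
  ]
}}

```text
t: 16.38
ee_pos: [0.5192, -0.217, 0.1271]
orientation: [[-0.988, 0.154, 0.001], [0.154, 0.988, -0.001], [-0.002, -0.001, -1.0]]
contact_force: [-0.3, 0.2, -0.4]
width: 0.0556
```

```bash
python3 - <<'E'
from h import *
p,P=grab('wrist','w8')
hrect(p,P,.022,.045,(.528,-.217),.06)
plan(.4519,.3584,.1,146.5)
E
```

```text
1873 c [ 529.3 -218.6] s [ 25.7 104.5] ang 80.4 z [24.7 29.3 30.8]
t 16.425 pos [ 0.5182 -0.2163  0.1255] psi 81.1 F [-0.9  0.7 -0.8] w 0.0551
shift [ 3.08 11.15  0.52] turn -8.17 rows>= 10.0
```

View pics/w8.png

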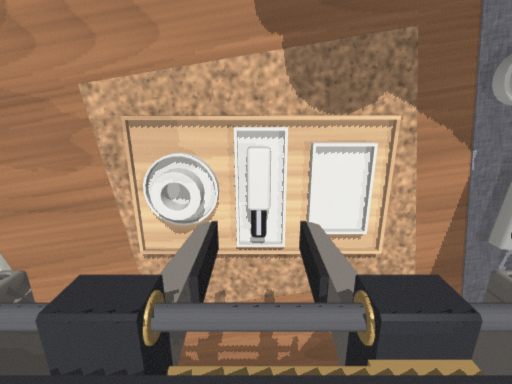

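The wrist view shows the tape at (181,190) flat in the dish and the highlighter at (259,190) flat and lengthwise in the long tray; its top rose 7 mm, so it is on the floor. Next the stapler.

Emit:
{"op": "move_arm", "data": {
  "commands": [
    [0.6,[0.3,1.0,0],-0.8],
    [0.6,[0.55,2.1,0],-1.7],
    [0.6,[0.85,3.2,0],-2.7],
    [0.6,[1.15,4.3,0],-3.7],
    [0.6,[1.45,5.4,0],-4.7],
    [0.6,[1.8,6.5,0],-5.7],
    [0.6,[2.1,7.6,0],-6.7],
    [0.6,[2.4,8.7,0],-7.7]
  ]
}}

```text
t: 17.42
ee_pos: [0.4651, 0.233, 0.124]
orientation: [[-0.602, -0.799, -0.004], [-0.799, 0.602, -0.001], [0.003, 0.003, -1.0]]
contact_force: [-0.0, -0.3, 0.5]
width: 0.0733
```

Emit:
{"op": "move_arm", "data": {
  "commands": [
    [0.6,[0,0,0],-0.47],
    [0.6,[0,0,0],-0.47]
  ]
}}

```text
t: 17.68
ee_pos: [0.4654, 0.2318, 0.1242]
orientation: [[-0.552, -0.834, -0.004], [-0.834, 0.552, -0.001], [0.003, 0.003, -1.0]]
contact_force: [-0.7, -0.1, 0.5]
width: 0.0734
```

```bash
python3 - <<'E'
from h import *
p,P=grab('wrist','w9')
hrect(p,P,.035,.055,(.452,.358),.06)
hrect(p,P,.007,.055,(.452,.358),.06)
plan(.4519,.3584,.075,146.5)
E
```

```text
303 c [469.3 367.4] s [50.4 14.9] ang 76.4 z [36.  39.9 41.7]
682 c [459.7 353.8] s [78.4 21.7] ang 62.2 z [ 7.9 24.2 41.4]
4 c [415.8 336.9] s [0.9 3.1] ang 9.8 z [7.7 8.1 8.5]
t 17.725 pos [0.4659 0.2313 0.1246] psi 146.4 F [0.1 0.5 0.6] w 0.0732
shift [-1.97  1.64  0.99] turn -0.01 rows>= 3.0
```

View pics/w9.png

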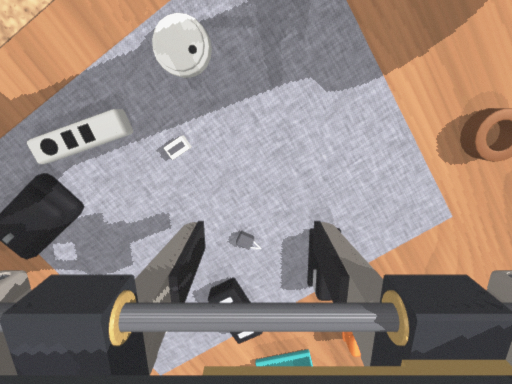

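The wrist view shows the stapler hidden behind the right finger near (325,255); I'll hover over it and look again.

Emit:
{"op": "move_arm", "data": {
  "commands": [
    [0.6,[-0.7,0.6,0],0],
    [0.6,[-1.4,1.2,0],0],
    [0.6,[-1.97,1.64,0],0],
    [0.6,[-1.97,1.64,0],0],
    [0.6,[-1.97,1.64,0],0]
  ]
}}

```text
t: 18.35
ee_pos: [0.4531, 0.3576, 0.1258]
orientation: [[-0.553, -0.833, -0.001], [-0.833, 0.553, -0.001], [0.002, 0.0, -1.0]]
contact_force: [-0.3, -0.8, 0.6]
width: 0.0736
```

```bash
python3 - <<'E'
from h import *
p,P=grab('wrist','w10')
hrect(p,P,.03,.055,(.452,.358),.06)
hrect(p,P,.006,.055,(.452,.358),.06)
plan(.4519,.3584,.075,146.5)
E
```

```text
1845 c [450.9 359.7] s [76.7 27.9] ang 57.4 z [35.7 40.3 41.7]
2395 c [451. 360.] s [79.3 38. ] ang 57.4 z [ 7.8 39.8 41.6]
t 18.4 pos [0.4533 0.3575 0.126 ] psi 146.4 F [-0.8  0.2  0.3] w 0.0738
shift [-0.    0.03  1.02] turn -0.01 rows>= 1.0
```

View pics/w10.png

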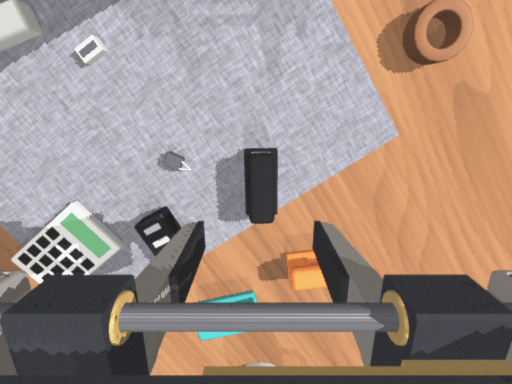

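The wrist view shows the black stapler on its base at (261,185), between and clear of the open fingers; both height bands give (0.451, 0.360).

Emit:
{"op": "move_arm", "data": {
  "commands": [
    [0.6,[-0.015,0.065,0.9],-0.12],
    [0.6,[-0.015,0.065,1.7],-0.12],
    [0.6,[-0.015,0.065,2.3],-0.12],
    [0.6,[-0.015,0.065,2.54],-0.12],
    [0.6,[-0.015,0.065,2.54],-0.12],
    [-1,[-0.015,0.065,2.54],-0.12],
    [-1,[-0.015,0.065,2.54],-0.12],
    [-1,[-0.015,0.065,2.54],-0.12]
  ],
  "grip_force": 30
}}

```text
t: 19.4
ee_pos: [0.4514, 0.3618, 0.0004]
orientation: [[-0.538, -0.843, 0.001], [-0.843, 0.538, 0.001], [-0.001, -0.001, -1.0]]
contact_force: [-0.1, 0.8, -0.6]
width: 0.0457
```

Emit:
{"op": "move_arm", "data": {
  "commands": [
    [-1,[0,0,0],0],
    [-1,[0,0,0],0],
    [-1,[0,0,0],0],
    [-1,[0,0,-0.4],0],
    [-1,[0,0,-1.2],0],
    [-1,[0,0,-2.2],0],
    [-1,[0,0,-2.2],0],
    [-1,[0,0,-2.2],0]
  ]
}}

```text
t: 20.4
ee_pos: [0.4506, 0.3613, 0.1098]
orientation: [[-0.538, -0.843, -0.0], [-0.843, 0.538, -0.0], [0.0, -0.0, -1.0]]
contact_force: [0.5, -0.0, -2.2]
width: 0.0278
```

```bash
python3 - <<'E'
from h import *
p,P=grab('wrist','w11')
plan(.5426,-.1262,.115,81.1)
E
```

```text
t 20.45 pos [0.4499 0.361  0.1087] psi 147.5 F [ 0.2 -0.4 -0.5] w 0.028
shift [ 7.22 -6.8  -0.12] turn 8.3 rows>= 8.0
```

View pics/w11.png

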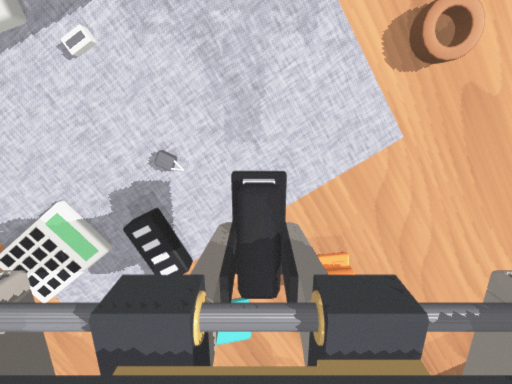

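The wrist view shows the stapler held at (259,232), in line with the tool, width 28 mm. Carrying it to the short tray.

Emit:
{"op": "move_arm", "data": {
  "commands": [
    [-1,[0.7,-0.66,-0.1],0.8],
    [-1,[1.45,-1.36,-0.1],1.7],
    [-1,[2.2,-2.07,-0.1],2.6],
    [-1,[2.95,-2.8,-0.1],3.5],
    [-1,[3.7,-3.5,-0.1],4.5],
    [-1,[4.5,-4.25,-0.1],5.5],
    [-1,[5.3,-5.0,-0.1],6.5],
    [-1,[6.1,-5.75,-0.1],7.5]
  ]
}}

```text
t: 21.45
ee_pos: [0.528, -0.0517, 0.1129]
orientation: [[-0.999, 0.049, -0.003], [0.049, 0.999, 0.001], [0.003, 0.001, -1.0]]
contact_force: [0.0, 0.9, -0.9]
width: 0.0275
```

```bash
python3 - <<'E'
from h import *
plan(.5426,-.1262,.115,81.1)
E
```

```text
t 21.45 pos [ 0.528  -0.0517  0.1129] psi 87.2 F [ 0.   0.9 -0.9] w 0.0275
shift [-0.37 -1.47 -0.04] turn 0.76 rows>= 2.0
```

Emit:
{"op": "move_arm", "data": {
  "commands": [
    [-1,[-0.25,-0.9,0],0.76],
    [-1,[-0.37,-1.47,0],0.76],
    [-1,[-0.37,-1.47,0],0.76],
    [-1,[-0.37,-1.47,0],0.76],
    [-1,[-0.37,-1.47,0],0.76]
  ]
}}

```text
t: 22.08
ee_pos: [0.5439, -0.1232, 0.1141]
orientation: [[-0.989, 0.148, -0.001], [0.148, 0.989, 0.001], [0.001, 0.001, -1.0]]
contact_force: [0.0, 0.3, -0.5]
width: 0.0276
```

```bash
python3 - <<'E'
from h import *
p,P=grab('wrist')
s=arm.read_state()
hrect(p,P,.0125,.022,(.542,-.126),.08,True)
plan(.5426,-.1262,.008,81.1)
p,P=grab('wrist');plan(.5426,-.1262,.008,81.1)
E
```

```text
742 c [ 536.7 -124.5] s [70.1 96.4] ang 81.1 z [13.8 15.8 17. ]
277 c [ 532.8 -189.1] s [ 3.5 97.3] ang 81.4 z [14.2 15.7 17. ]
t 22.125 pos [ 0.5441 -0.1233  0.1143] psi 81.5 F [ 0.3 -0.5 -1.6] w 0.0277
shift [ 0.02 -0.06  2.13] turn 0.05 rows>= 2.0
t 22.175 pos [ 0.5442 -0.1235  0.1144] psi 81.5 F [-0.7  1.7 -1.2] w 0.0281
shift [ 0.02 -0.06  2.13] turn 0.05 rows>= 2.0
```

Emit:
{"op": "move_arm", "data": {
  "commands": [
    [-1,[0.02,-0.05,0.9],0.05],
    [-1,[0.02,-0.05,1.6],0.05],
    [-1,[0.02,-0.05,1.95],0.05],
    [-1,[0.02,-0.05,2.13],0.05],
    [-1,[0.02,-0.05,2.13],0.05],
    [-1,[0.02,-0.05,2.13],0.05]
  ]
}}

```text
t: 22.92
ee_pos: [0.5442, -0.1274, 0.0095]
orientation: [[-0.988, 0.157, 0.002], [0.157, 0.988, -0.001], [-0.002, -0.001, -1.0]]
contact_force: [-0.1, 0.7, -0.4]
width: 0.0278
```

```bash
python3 - <<'E'
from h import *
plan(.5426,-.1262,.006,81.1)
E
```

```text
t 22.925 pos [ 0.5442 -0.1274  0.0095] psi 81.0 F [-0.1  0.7 -0.4] w 0.0278
shift [0.04 0.02 0.07] turn -0.01 rows>= 1.0
```

Emit:
{"op": "move_arm", "data": {
  "commands": [
    [-1,[0.03,0.02,0.04],0],
    [-1,[0.03,0.02,0.04],0],
    [-0.1,[0.03,0.02,0.04],0],
    [-0.1,[0.03,0.02,0.04],0],
    [-0.1,[0.03,0.02,0.04],0],
    [-0.1,[0.03,0.02,-0.8],0],
    [0,[0.03,0.02,-1.8],0],
    [0,[0.03,0.02,-2.6],0]
  ]
}}

```text
t: 23.92
ee_pos: [0.5421, -0.1259, 0.1402]
orientation: [[-0.988, 0.157, 0.001], [0.157, 0.988, -0.001], [-0.001, -0.0, -1.0]]
contact_force: [0.5, 0.2, -0.1]
width: 0.0459
```

Emit:
{"op": "move_arm", "data": {
  "commands": [
    [0,[0,0,-0.5],0],
    [0,[0,0,-0.5],0]
  ]
}}

```text
t: 24.18
ee_pos: [0.5432, -0.1264, 0.1653]
orientation: [[-0.988, 0.157, 0.004], [0.157, 0.988, -0.002], [-0.005, -0.001, -1.0]]
contact_force: [0.2, -0.5, 0.4]
width: 0.0458
```

```bash
python3 - <<'E'
from h import *
p,P=grab('wrist','w12')
hrect(p,P,.012,.06,(.543,-.126),.055)
hrect(p,P,.038,.06,(.543,-.126),.055);hrect(p,P,.022,.045,(.528,-.217),.06);hrect(p,P,.025,.045,(.515,-.307),.06)
plan(.54,-.12,.15,81)
p,P=grab('top','top2')
E
```

```text
2082 c [ 548.7 -126.2] s [43.8 95. ] ang 81.1 z [14.6 46.7 48.7]
182 c [ 537.9 -158.5] s [ 3.1 88.5] ang 81.2 z [14.1 15.8 17. ]
1513 c [ 540.5 -125.5] s [28.  76.6] ang 81.1 z [43.2 47.3 48.8]
1589 c [ 529.5 -218.7] s [ 26.4 104.8] ang 80.9 z [24.1 29.2 30.7]
1223 c [ 516.  -308.1] s [54.6 55.3] ang 45.8 z [26.9 31.5 32.8]
t 24.225 pos [ 0.542  -0.1258  0.1632] psi 81.0 F [-0.3 -0.8 -0.3] w 0.0459
shift [0.06 0.11 0.26] turn -0.0 rows>= 1.0
```

View pics/w12.png

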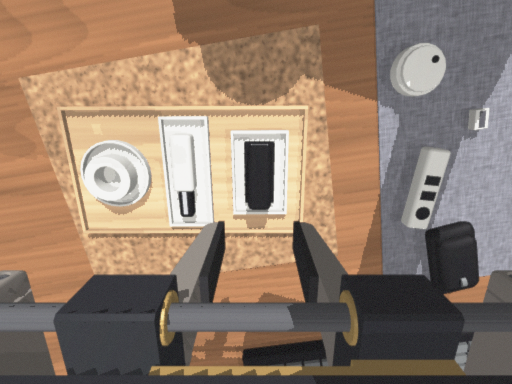

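View pics/top2.png

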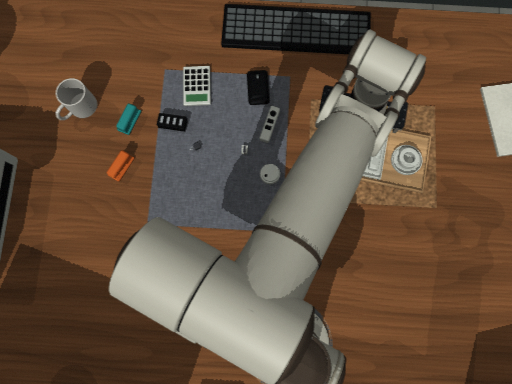

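The wrist view shows all three in their trays: tape (115,175), highlighter (184,175), stapler (260,175). The top view shows the dial, presenter, hub and both coloured staplers where they were. Handing in.

```bash
python3 -c "
from station import arm
print(arm.job_done())"
```

```text
the job is handed in; nothing more can be done
None
```

The tape roll, highlighter and stapler are in their trays, placed in that order, and the job was handed in at about 24 s with the gripper open and clear of everything.

- **Final check:** in the last wrist picture the top of each piece reads 7 mm higher than it did on the mat, which is the tray floor height. The tape lies flat in the dish. The highlighter lies lengthwise in the long tray, and the stapler stands lengthwise on its base in the short tray. All three are within about 3 mm of the tray centres.
- **Left alone:** the final top view shows the dial, presenter, hub, and orange and turquoise staplers where they were. The arm hid the brown ring's spot in that view. It was last seen, undisturbed, in a wrist picture after the stapler was lifted.
- **What disagreed:** the first tape grasp closed on air, because the finger tips end about 19 mm short of the reported TCP, as two cameras showed. The tape did not move, and I corrected the heights for all later grasps. The largest contact force I saw reported was about 4 N.

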